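Set the kiln controller's pull-to-unlock programme knob

ROBOT

A 7-joint arm with a two-finger parallel gripper is mounted at the origin on the work surface. World frame = base frame: x ahead of the robot, y to its left, z up, the work surface at z = 0. Lengths are in m, angles in rad, forces in N, time in s.
With the tool pointing down it reaches from about 0.425 to 0.95 m from the base axis. Payload 4.7 kg.
Tool frame: the origin (TCP) lies at the centre of the arm's flange, where the gripper is bolted on; the fingertips stand 182 mm ahead of it and the grasp point (between the pads) lies 164 mm ahead of it; z points along the fingers, y is the line along which they close (so a half turn about z gives the same grasp; the last joint's range is limited). The gripper opens to 87 mm and grips with 3 to 60 N. Pads are 19 mm wide; open, the fingers measure 117 mm over their backs; the gripper's body (75 mm by 190 mm) begins 51 mm behind the grasp point.
Start: joints at [1.123, 0.469, -0.049, 1.532, 0.024, 1.141, -0.082], TCP at [0.275, -0.617, 0.405] pointing down, gripper open.
Joint ranges: [-2.59, 2.59], [-0.33, 1.99], [-1.39, 1.29], [0.1, 2.45], [-1.04, 4.18], [0.21, 1.99], [-2.66, 2.66]. Speed limits (rad/s): [2.57, 2.57, 3.14, 3.14, 3.14, 3.14, 3.14].

INTERFACE

Orientations are given as [roll, pitch, yaw] about the fixed x, y, z axes, in that order (R = Rz(yaw) Ry(pitch) Rx(roll)).
In Python, from station import manip gives the robot as it stands. The module is installed in compiled form; this text tells all that it offers.
- The arm moves only by the tool play_rows, never from a script. Its argument "plan" is a list of rows, each a list of 7 numbers: the shift along the world's x, y, z in m, then the turn, a rotation vector about the world's x, y, z in degrees, then the opening, from -1 (shut) to 1 (fully open), so that 0 is half open. In form: [[dx, dy, dz, ax, ay, az, jaw], ...]. A call has 1 to 12 rows; each row shifts and turns the commanded pose from where the row before left it; what a row does not reach is not made up. A row lasts 1/10 s, in which the tool goes at most 50 mm and 8.59 degrees, less where a joint would pass 70% of its speed; a pose out of reach is approached as far as the arm can. A call with a gripper value outside its range is refused whole. The fingers move at their own pace and stop on an object; "squeeze" is the grip in N (left out, the last holds). Time passes only in rows, so rows that do not move let the fingers close. It gives the time, the measured TCP pose, the force, the opening and the grip force at its end, in the units of the state.
- manip.get_obs(): the state, without advancing time (a new reading comes with each control period).
- manip.snapshot(name): name is "scene" or "side" or "wrist"; returns a dict with "img" (384x512x3 uint8, red, green, blue), "intrinsics" (3x3 intrinsics, pixels), "rvec" (rotation vector, rad) and "tvec" (3), from world to camera coordinates, as OpenCV has them. Camera axes: x right, y down, z forward; pixel columns grow to the right and rows downward; lengths in m; the calibration is good to about 2 mm. A picture is of the moment at which its call begins. There is no depth.
- manip.finish_job(): hands the job in; it is judged then, once.
Trained networks look in the newest picture that a camera, given by its name, has taken for a name from the list of things; names that differ only in an ending like _2 or _b are one class to them, and where a whole thing is asked for, a point or a joint stands for the part that bears it (a point fixed in the world has none). Each returns a list of dicts, best first, with "conf" (0 to 1); they miss things now and then, are a little off and sometimes report something else, mostly with a low value. They report only what shows in the picture. A call takes as long as a camera call.
- manip.outline_of(camera, query): "mask" (384x512 bool, what is visible of it) and "box" ([left, top, width, height] in pixels, round what is visible of it).
The state is a dict: "t": time; "q": joint angles; "joint_vel": joint speeds; "effort": joint torques, N m; "position": TCP position; "tcp_rot": TCP orientation; "force": force on the tool from outside, world axes, zero at the start; "ft_torque": the same for the moment, N m; "opening": finger opening in m; "finger_force": force on a finger pad.
Only numpy, scipy, OpenCV 4.12 (cv2) and the standard library are available. Lean on these libraries where they do the work, as an engineer would, in place of code of your own. Each camera call takes 0.05 s, during which the arm holds its last target. There are 200 camera calls.

TASK

Set the kiln controller to the programme with the triangular badge: pull its knob straight out to unlock it, turn the pointer to about the triangle, feel for the slot there and push the knob fully home, then let go. Do not force the knob against its latch, and leave the other things on the controller and the bench where they are.

Things in the scene. Friction and masses are not known exactly. Their poses are not given: they have to be found in the camera images.
- console: the kiln controller: flat grey box fixed on the table, 250 (x) x 270 (y) x 60 mm high, knob in the middle of its top. Origin: centre of its underside; front faces -x at yaw 0. Three raised brass badges stand 78 mm from the knob's axis: a disc (off) straight in front, and a triangle and a square 63 degrees to the left and right of it, either way round. Two loose things lie on its far corners.
- badge_tri: the triangular badge, the programme to be set: equilateral, 30 mm sides, brass, 4 mm thick. Origin: centre of its underside, on the controller's top (z = 60 mm), 78 mm from the knob's axis. The other badges: a 24 mm square and a 27 mm disc.
- knob: black knob: round skirt 60 mm across, on it an upright bar grip 52 mm long, 16 mm thick, 9 to 49 mm above the controller's top when home. Origin: on its axis, level with the controller's top when home; z up (pulling out), -x along the bar to the pointer end, which has a white stripe. It starts home, pointer to the disc within 3 degrees.
- knob_grip (a point): point on the knob's axis, 33 mm above the knob's origin: a good height to pinch the bar across its 16 mm thickness (fingertips must stay above the skirt, whose top is 9 mm above the origin)
- pointer (a point): imaginary point carried by the knob, 78 mm from its axis along the pointer direction, 4 mm above the knob's origin. The slots of the hidden latch plate have slipped round under the badges, all together, by up to 0.3 rad (17 degrees) either way, which cannot be seen: feel for the slot by pressing with 8 to 15 N at angles round the badge.
- dial_pull (a joint): how far the knob is pulled out, straight up, m: 0 = home, 0.012 = fully out (a stop). It stays where left; sliding it takes about 5 N. Below about 0.007 turning is locked. Off a slot it cannot be pushed below about 0.007, where its hidden key lands on the latch plate; over a slot it goes down to 0. More than 25 N on the key (28 mm from the axis), by pressing or turning, breaks the latch.
- dial_turn (a joint): angle of the knob, rad, counter-clockwise from above positive, 0 = pointer to the controller's front; limits 1.52 either way; friction about 0.04 N m. The latch has one slot per badge, with 0.04 rad of play to either side of the slot's centre; those of the triangle and the square are 2.2 rad apart. The front slot (disc), where it starts, is wide: about 0.37 rad of play.
- cone_plaque: small terracotta plaque with three white witness cones, 18 x 55 x 34 mm high, standing loose on the far right corner of the controller. Not to be disturbed. Origin: centre of its underside or middle.
- test_tile: flat terracotta test tile with a glaze patch, 30 x 60 x 8 mm, lying loose on the far left corner of the controller. Not to be disturbed. Origin: centre of its underside or middle.
- pinch_bowl: small terracotta bowl, 100 mm across, 55 mm high, on the table to the left. Not to be disturbed. Origin: centre of its underside or middle.
- modelling_stick: wooden modelling stick 190 mm long, 14 mm thick, lying on the table to the right. Not to be disturbed. Origin: centre of its underside or middle.
- loop_tool: loop tool 210 mm long, dark wooden handle and wire loop, lying on the table to the right. Not to be disturbed. Origin: centre of its underside or middle.

How it is judged:
On the way, in this order (a step that is already met when the one before it is completed fails the run):
1. the knob is pulled out of its lock (value of joint dial_pull above 0.0075 m), for 0.1 s.
2. the pulled knob is turned so that its pointer is at the triangular badge (within 29 mm of it, about 21 degrees) (horizontal distance between pointer and badge_tri below 0.029 m and value of joint dial_pull above 0.004 m), for 0.1 s.
3. the knob is pushed home there (horizontal distance between pointer and badge_tri below 0.029 m and value of joint dial_pull below 0.002 m), for 0.1 s.
At the end, for the whole second after the job is handed in: The knob is home (pulled out by less than 2 mm) and at rest, its pointer point within 29 mm of the centre of the triangular badge seen from above (all of step 3 and linear speed of knob below 0.01 m/s and angular speed of knob below 0.05 rad/s); the robot touches nothing.
It fails at once if the knob is forced against its latch plate with more than 25 N (contact force between knob and console above 25 N).
It fails at once if one of the loose things on the controller or the bench is shifted by more than 20 mm (distance of any of cone_plaque, test_tile, pinch_bowl, modelling_stick, loop_tool from where it was at the start of the episode above 0.02 m).
It also fails if it takes over 67 s, if anything falls off the work surface, if the arm or the gripper's body presses on something with over 40 N, if the wrist force passes 120 N, or if a joint passes its speed limit or range.

## Working session

There is one attempt and no reset: what is moved stays moved. The work goes in short steps, Python scripts to look and compute and a tool call to move; the robot and the scene stay as the last step left them, time stands still between calls to the robot, and variables do not carry over. Pictures are saved under pics/ and viewed, at most 10 in all, crops included, and the job is handed in when it is done.

Besides the shell and the picture viewer there is one more tool, called in YAML: its name, and indented under it one key for each argument. play_rows: Moves the arm, as the interface text tells. Its arguments: {"type":"object","properties":{"plan":{"type":"array","items":{"type":"array","items":{"type":"number"}}},"squeeze":{"type":"number"}},"required":["plan"]}

```bash
mkdir -p pics; cat > h.py <<'E'
import numpy as np, cv2
from station import manip
def snap(n):
    s=manip.snapshot(n); R=cv2.Rodrigues(np.array(s["rvec"],float))[0]
    return s,np.array(s["intrinsics"],float),R,np.array(s["tvec"],float).ravel()
def ray(K,R,t,uv,z):
    d=R.T@np.linalg.solve(K,[uv[0],uv[1],1]); c=-R.T@t
    return c+d*(z-c[2])/d[2]
def proj(K,R,t,p):
    q=K@(R@np.array(p)+t); return q[:2]/q[2]
def cen(m):
    M=cv2.moments(m.astype(np.uint8),True); return np.array([M['m10'],M['m01']])/M['m00']
E
python3 - <<'E'
from h import *
o=manip.get_obs(); print(o['position'],o['tcp_rot'],o['t'])
ims=[]
for n in ["scene","side"]:
    s,K,R,t=snap(n); ims.append(s["img"][:,:,::-1]); print(n,"cam",-R.T@t)
    for q,z in [("console",.06),("badge_tri",.064),("knob",.1)]:
        for d in manip.outline_of(n,q)[:2]:
            c=cen(d["mask"]); print(q,d["conf"],d["box"],c,ray(K,R,t,c,z).round(4))
for n,i in zip(["scene","side"],ims): cv2.imwrite(f"pics/{n}0.png",cv2.resize(i,(800,600)))
E
```

```text
[ 0.27438458 -0.61644413  0.40371577] [-3.13967925e+00  1.08270255e-04  4.18779414e-01] 0.0
scene cam [ 1.12095756 -0.17719255  0.98546557]
badge_tri 0.41 [223.6, 185.4, 10.7, 9.1] [228.64583333 190.75      ] [ 0.5315 -0.08    0.064 ]
knob 0.96 [246.9, 182.3, 22.5, 24.4] [256.2688172  195.97043011] [ 0.5903 -0.021   0.1   ]
knob 0.49 [379.4, 139.7, 31.0, 34.2] [393.20504009 156.67583047] [0.5791 0.3687 0.1   ]
side cam [0.32974726 0.89959841 0.62239051]
console 0.97 [185.0, 175.5, 125.7, 86.3] [248.41941241 216.72089511] [0.557  0.0535 0.06  ]
badge_tri 0.2 [235.6, 185.8, 26.1, 21.1] [250.08878505 196.39719626] [ 0.5779 -0.0375  0.064 ]
knob 0.63 [240.5, 185.4, 20.5, 21.5] [250.26388889 196.1875    ] [0.5618 0.0218 0.1   ]
```

View pics/scene0.png

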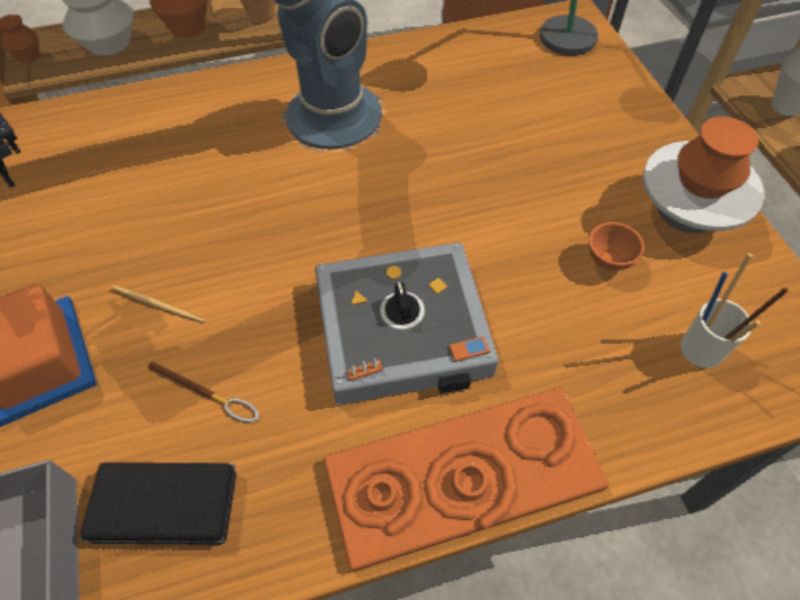

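View pics/side0.png

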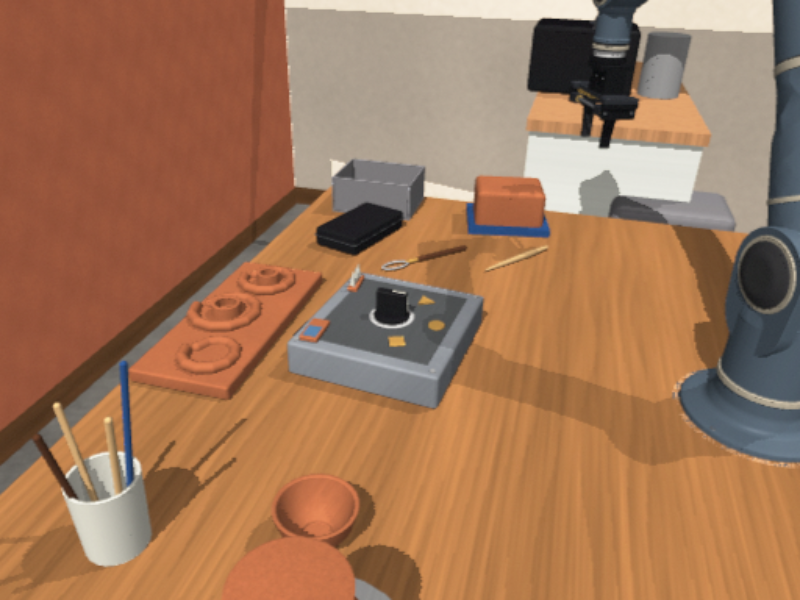

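The scene view (800×600) shows the triangle at (358,298), disc at (393,272), square at (438,286) and knob ring at (403,311). In the side view they are at (427,300), (436,325), (397,342) and (392,317). So the triangle lies on the −y side, counter-clockwise from the disc. Next I fit the console pose to the badge blobs.

```bash
cat > fit.py <<'E'
from h import *
from scipy.optimize import least_squares
G={"scene":[(358,298),(393,272),(438,286)],"side":[(427,300),(436,325),(397,342)]}
obs=[]
for n in G:
    s,K,R,t=snap(n); hsv=cv2.cvtColor(s["img"],cv2.COLOR_RGB2HSV)
    m=((hsv[:,:,0]>10)&(hsv[:,:,0]<32)&(hsv[:,:,1]>110)&(hsv[:,:,2]>110)).astype(np.uint8)
    N,L,st,C=cv2.connectedComponentsWithStats(m)
    for k,g in enumerate(G[n]):
        g=np.array(g)/1.5625; i=1+np.argmin(np.linalg.norm(C[1:]-g,axis=1))
        print(n,k,C[i].round(1),st[i,4],g.round(1)); p=ray(K,R,t,C[i],.064); print(p.round(4)); obs.append((n,k,K,R,t,C[i]))
A=np.radians([63,0,-63])
def bp(x,k): a=x[2]+np.pi+A[k]; return [x[0]+.078*np.cos(a),x[1]+.078*np.sin(a),.063]
def f(x,only=None): return np.concatenate([proj(K,R,t,bp(x,k))-c for n,k,K,R,t,c in obs if only in(None,n)])
for only in (None,"scene","side"):
    r=least_squares(f,[.58,-.02,.1],args=(only,)); print(only,r.x.round(4),r.fun.round(1),[np.round(bp(r.x,k),4) for k in range(3)])
E
python3 fit.py
```

```text
scene 0 [228.8 190.7] 55 [229.1 190.7]
[ 0.5315 -0.0796  0.064 ]
scene 1 [251.4 173.7] 66 [251.5 174.1]
[ 0.4962 -0.0064  0.064 ]
scene 2 [279.7 182.3] 71 [280.3 183. ]
[0.5458 0.0584 0.064 ]
side 0 [271.9 192.4] 34 [273.3 192. ]
[ 0.5275 -0.0759  0.064 ]
side 1 [278.7 207.7] 55 [279. 208.]
[ 0.4932 -0.0035  0.064 ]
side 2 [253.4 218.1] 65 [254.1 218.9]
[0.5421 0.0621 0.064 ]
None [ 0.5718 -0.0138 -0.1028] [-0.  -0.5  0.  -0.4 -0.1 -0.5 -0.4 -0.4 -0.2 -0.2 -0.3 -0.4] [array([ 0.5294, -0.0792,  0.063 ]), array([ 0.4942, -0.0057,  0.063 ]), array([0.5437, 0.059 , 0.063 ])]
scene [ 0.5732 -0.0141 -0.1024] [-0.  0.  0.  0. -0. -0.] [array([ 0.5309, -0.0796,  0.063 ]), array([ 0.4956, -0.0061,  0.063 ]), array([0.5451, 0.0587, 0.063 ])]
side [ 0.5706 -0.0126 -0.1044] [-0.1 -0.1  0.1  0.2 -0.  -0.1] [array([ 0.5282, -0.078 ,  0.063 ]), array([ 0.4931, -0.0045,  0.063 ]), array([0.5427, 0.0602, 0.063 ])]
```

The two camera fits agree within about 2 mm: knob axis about (0.572, −0.0135), console yaw −5.9°, triangle about (0.529, −0.079). I'm moving above the knob now.

play_rows:
  plan:
    - [0.015, 0.03, 0, 0, 0, -3, 0.3]
    - [0.015, 0.03, 0, 0, 0, -3, 0.3]
    - [0.015, 0.03, 0, 0, 0, -3, 0.3]
    - [0.015, 0.03, 0, 0, 0, -3, 0.3]
    - [0.015, 0.03, 0, 0, 0, -3, 0.3]
    - [0.015, 0.03, 0, 0, 0, -3, 0.3]
    - [0.015, 0.03, 0, 0, 0, -3, 0.3]
    - [0.015, 0.03, 0, 0, 0, -3, 0.3]
    - [0.015, 0.03, 0, 0, 0, -3, 0.3]
    - [0.015, 0.03, 0, 0, 0, -3, 0.3]
    - [0.015, 0.03, 0, 0, 0, 0, 0.3]
    - [0.015, 0.03, 0, 0, 0, 0, 0.3]
  squeeze: 20

```text
t: 1.7
position: [0.455, -0.2553, 0.4051]
tcp_rot: [3.141, -0.001, -0.105]
force: [0.1, -0.6, 1.0]
opening: 0.0564
finger_force: 0.0
```

play_rows:
  plan:
    - [0.015, 0.03, 0, 0, 0, 0, 0.3]
    - [0.015, 0.03, 0, 0, 0, 0, 0.3]
    - [0.015, 0.03, 0, 0, 0, 0, 0.3]
    - [0.015, 0.03, 0, 0, 0, 0, 0.3]
    - [0.015, 0.03, 0, 0, 0, 0, 0.3]
    - [0.015, 0.03, 0, 0, 0, 0, 0.3]
    - [0.015, 0.03, 0, 0, 0, 0, 0.3]
    - [0.013, 0.032, 0, 0, 0, 0, 0.3]
    - [0, 0, 0, 0, 0, 0, 0.3]
    - [0, 0, 0, 0, 0, 0, 0.3]
    - [0, 0, 0, 0, 0, 0, 0.3]

```text
t: 2.8
position: [0.5723, -0.016, 0.4047]
tcp_rot: [3.141, 0.0, -0.107]
force: [0.5, -1.8, -0.7]
opening: 0.0567
finger_force: 0.0
```

```bash
python3 - <<'E'
from h import *
o=manip.get_obs(); print(o['position'],o['tcp_rot'],o['t'],o['q'],o['force'],o['ft_torque'],o['opening'])
s,K,R,t=snap("wrist"); im=s["img"][:,:,::-1].copy(); print(-R.T@t)
for p in [(.572,-.0135,.109),(.5294,-.079,.064),(.4942,-.0057,.064)]:
    u=proj(K,R,t,p); print(u); cv2.drawMarker(im,tuple(int(v) for v in u),(0,255,0),0,12)
for d in manip.outline_of("wrist","knob")[:1]: print(d["conf"],d["box"],cen(d["mask"]))
cv2.imwrite("pics/w1.png",im)
E
```

```text
[ 0.57226748 -0.01599884  0.40470275] [ 3.14053186e+00  2.65494236e-04 -1.06730879e-01] 2.8 [ 0.16578044  0.31693457 -0.26630899  1.77100655  0.09494953  1.06650536
 -1.81139017] [ 0.51080837 -1.77659581 -0.74936975] [-0.00600583  0.03412319 -0.02534757] 0.05674059117739616
[ 0.65176974 -0.02460428  0.38590475]
[254.13297014 184.57434738]
[312.65622589 202.46191457]
[255.01584832 234.92231799]
0.79 [229.0, 150.3, 50.7, 56.4] [255.0275315  175.85394307]
```

View pics/w1.png

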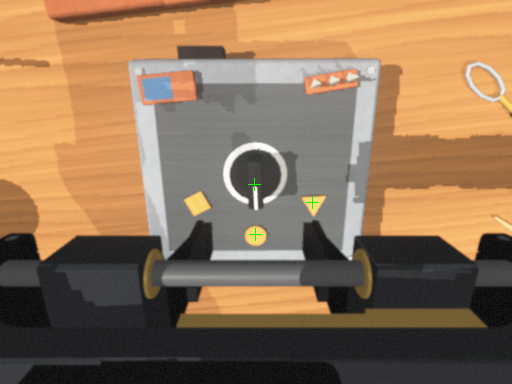

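The projected points (254,185), (313,202) and (255,235) land on the bar, triangle and disc, and the bar's white stripe at (256,198) runs along the image column. That confirms the alignment, so I'm descending and gripping.

play_rows:
  plan:
    - [0, 0.002, -0.018, 0, 0, 0, 0.3]
    - [0, 0, -0.018, 0, 0, 0, 0.3]
    - [0, 0, -0.018, 0, 0, 0, 0.3]
    - [0, 0, -0.018, 0, 0, 0, 0.3]
    - [0, 0, -0.018, 0, 0, 0, 0.3]
    - [0, 0, -0.018, 0, 0, 0, 0.3]
    - [0, 0, -0.018, 0, 0, 0, 0.3]
    - [0, 0, -0.012, 0, 0, 0, 0.3]
    - [0, 0, -0.008, 0, 0, 0, 0.3]
    - [0, 0, 0, 0, 0, 0, 0.3]
    - [0, 0, 0, 0, 0, 0, 0.3]

```text
t: 4.0
position: [0.5728, -0.0128, 0.2593]
tcp_rot: [-3.142, -0.001, -0.105]
force: [-0.4, 0.5, 0.6]
opening: 0.0563
finger_force: 0.0
```

play_rows:
  plan:
    - [0, 0, 0, 0, 0, 0, -0.4]
    - [0, 0, 0, 0, 0, 0, -0.6]
    - [0, 0, 0, 0, 0, 0, -0.8]
    - [0, 0, 0, 0, 0, 0, -1]
    - [0, 0, 0, 0, 0, 0, -1]
    - [0, 0, 0, 0, 0, 0, -1]
    - [0, 0, 0, 0, 0, 0, -1]
    - [0, 0, 0, 0, 0, 0, -1]
  squeeze: 25

```text
t: 4.8
position: [0.5725, -0.0133, 0.2589]
tcp_rot: [3.141, 0.0, -0.105]
force: [-0.7, -2.6, 1.9]
opening: 0.0161
finger_force: 25.0
```

Gripped at 16.1 mm, matching the bar. Pulling out about 10 mm.

play_rows:
  plan:
    - [0, 0, 0.002, 0, 0, 0, -1]
    - [0, 0, 0.002, 0, 0, 0, -1]
    - [0, 0, 0.002, 0, 0, 0, -1]
    - [0, 0, 0.002, 0, 0, 0, -1]
    - [0, 0, 0.002, 0, 0, 0, -1]
    - [0, 0, 0, 0, 0, 0, -1]
    - [0, 0, 0, 0, 0, 0, -1]
    - [0, 0, 0, 0, 0, 0, -1]

```text
t: 5.6
position: [0.5724, -0.0132, 0.269]
tcp_rot: [3.141, 0.0, -0.105]
force: [1.0, -4.6, -3.8]
opening: 0.0158
finger_force: 25.0
```

```bash
python3 -c "
from h import *
for i in range(4):
    snap('scene'); o=manip.get_obs(); print(o['position'].round(4),o['force'].round(2),o['ft_torque'].round(3))"
```

```text
[ 0.5724 -0.0132  0.2689] [ 0.25 -5.2  -3.61] [-1.113 -0.065  0.055]
[ 0.5724 -0.0132  0.269 ] [ 0.31 -4.94 -4.49] [-1.117 -0.041  0.017]
[ 0.5724 -0.0132  0.2689] [ 1.13 -4.74 -4.29] [-1.175 -0.044  0.043]
[ 0.5724 -0.0132  0.2689] [ 0.05 -4.93 -4.82] [-1.17  -0.064 -0.02 ]
```

Pulled 10 mm with a steady friction force of about 4 N. I'm turning counter-clockwise to 46°, the low end of the search range, and relieving the small lateral load.

play_rows:
  plan:
    - [0, -0.001, 0, 0, 0, 0, -1]
    - [0, 0, 0, 0, 0, 4, -1]
    - [0, 0, 0, 0, 0, 5, -1]
    - [0, 0, 0, 0, 0, 5, -1]
    - [0, 0, 0, 0, 0, 5, -1]
    - [0, 0, 0, 0, 0, 5, -1]
    - [0, 0, 0, 0, 0, 5, -1]
    - [0, 0, 0, 0, 0, 5, -1]
    - [0, 0, 0, 0, 0, 5, -1]
    - [0, 0, 0, 0, 0, 5, -1]
    - [0, 0, 0, 0, 0, 2, -1]
    - [0, 0, 0, 0, 0, 0, -1]

```text
t: 7.0
position: [0.5724, -0.0134, 0.269]
tcp_rot: [-3.141, 0.0, 0.698]
force: [-0.8, -2.4, -3.2]
opening: 0.0157
finger_force: 25.0
```

```bash
python3 - <<'E'
from h import *
snap('side')
s,K,R,t=snap('scene'); cv2.imwrite('pics/s2.png',cv2.resize(s['img'][120:260,170:350,::-1],(720,560),interpolation=2))
o=manip.get_obs(); print(o['position'].round(4),o['tcp_rot'],o['force'].round(2),o['ft_torque'].round(3))
E
```

```text
[ 0.5724 -0.0134  0.2689] [-3.14112896e+00  2.19922388e-04  6.97136304e-01] [-1.96 -2.57 -2.75] [-0.525  0.206  0.015]
```

View pics/s2.png

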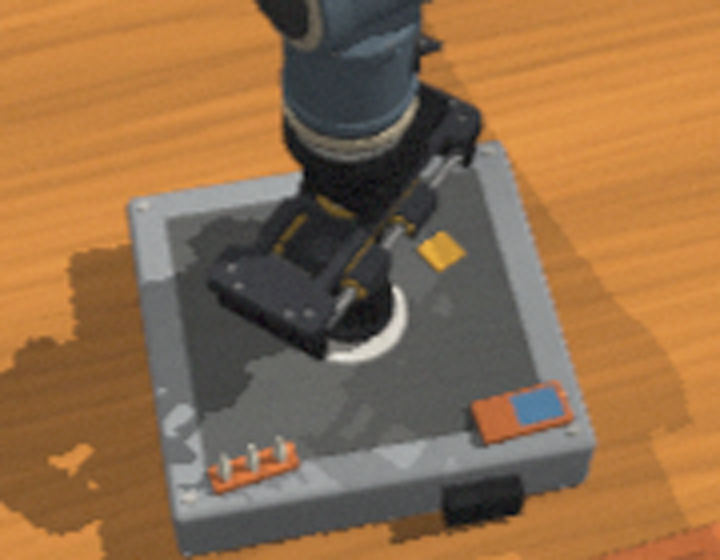

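The gripper has turned with the knob; the plaque (253,470) and the tile (520,410) are clear and in place. First probe at 46°, lowering in 1 mm rows.

play_rows:
  plan:
    - [0, 0, -0.001, 0, 0, 0, -1]
    - [0, 0, -0.001, 0, 0, 0, -1]
    - [0, 0, -0.001, 0, 0, 0, -1]
    - [0, 0, 0, 0, 0, 0, -1]
    - [0, 0, 0, 0, 0, 0, -1]

```text
t: 7.6
position: [0.5724, -0.0134, 0.2659]
tcp_rot: [-3.141, 0.0, 0.698]
force: [-3.5, -2.9, 4.3]
opening: 0.0163
finger_force: 25.0
```

play_rows:
  plan:
    - [0, 0, -0.0005, 0, 0, 0, -1]
    - [0, 0, 0, 0, 0, 0, -1]
    - [0, 0, 0, 0, 0, 0, -1]

```text
t: 7.9
position: [0.5725, -0.0133, 0.2655]
tcp_rot: [-3.141, -0.0, 0.698]
force: [-3.8, -1.9, 5.5]
opening: 0.0159
finger_force: 25.0
```

play_rows:
  plan:
    - [0, 0, -0.0005, 0, 0, 0, -1]
    - [0, 0, 0, 0, 0, 0, -1]
    - [0, 0, 0, 0, 0, 0, -1]

```text
t: 8.2
position: [0.5725, -0.0133, 0.2654]
tcp_rot: [-3.142, -0.0, 0.698]
force: [-4.7, -0.9, 7.8]
opening: 0.0158
finger_force: 25.0
```

play_rows:
  plan:
    - [0, 0, -0.0005, 0, 0, 0, -1]
    - [0, 0, 0, 0, 0, 0, -1]
    - [0, 0, 0, 0, 0, 0, -1]

```text
t: 8.5
position: [0.5725, -0.0132, 0.2653]
tcp_rot: [3.141, 0.0, 0.698]
force: [-5.5, -2.6, 9.1]
opening: 0.016
finger_force: 25.0
```

Key contact is at about z = 0.2655, and beyond it the stiffness is about 3–4 N/mm, so 46° is not the slot. I'm stepping 3° at a time: lift, turn, press to about 11 N.

play_rows:
  plan:
    - [0, 0, 0.002, 0, 0, 0, -1]
    - [0, 0, 0, 0, 0, 3, -1]
    - [0, 0, -0.0015, 0, 0, 0, -1]
    - [0, 0, -0.001, 0, 0, 0, -1]
    - [0, 0, 0, 0, 0, 0, -1]
    - [0, 0, 0, 0, 0, 0, -1]

```text
t: 9.1
position: [0.5725, -0.0132, 0.2647]
tcp_rot: [3.142, 0.0, 0.75]
force: [-6.2, -1.4, 8.9]
opening: 0.0159
finger_force: 25.0
```

play_rows:
  plan:
    - [0, 0, 0.0025, 0, 0, 0, -1]
    - [0, 0, 0, 0, 0, 3, -1]
    - [0, 0, -0.0015, 0, 0, 0, -1]
    - [0, 0, -0.001, 0, 0, 0, -1]
    - [0, 0, 0, 0, 0, 0, -1]
    - [0, 0, 0, 0, 0, 0, -1]

```text
t: 9.7
position: [0.5724, -0.0134, 0.2636]
tcp_rot: [-3.141, -0.0, 0.802]
force: [-3.9, -0.4, 1.3]
opening: 0.0163
finger_force: 25.0
```

Z dropped to the commanded value and the force fell, so the key may be in the slot at about 52°. I'm pressing further to tell a slot from a grip slip.

play_rows:
  plan:
    - [0, 0, -0.0005, 0, 0, 0, -1]
    - [0, 0, -0.0005, 0, 0, 0, -1]
    - [0, 0, 0, 0, 0, 0, -1]
    - [0, 0, 0, 0, 0, 0, -1]

```text
t: 10.1
position: [0.5724, -0.0134, 0.2628]
tcp_rot: [-3.141, -0.0, 0.803]
force: [-4.7, 0.0, 3.6]
opening: 0.0161
finger_force: 25.0
```

play_rows:
  plan:
    - [0, 0, -0.001, 0, 0, 0, -1]
    - [0, 0, -0.001, 0, 0, 0, -1]
    - [0, 0, 0, 0, 0, 0, -1]
    - [0, 0, 0, 0, 0, 0, -1]

```text
t: 10.5
position: [0.5724, -0.0134, 0.2606]
tcp_rot: [-3.141, -0.0, 0.803]
force: [-4.7, 1.9, 1.8]
opening: 0.0159
finger_force: 25.0
```

```bash
python3 - <<'E'
from h import *
s,K,R,t=snap('wrist'); cv2.imwrite('pics/w3.png',s['img'][:,:,::-1])
for i in range(3):
    snap('scene'); o=manip.get_obs(); print(o['position'].round(4),o['force'].round(2),o['ft_torque'].round(3))
E
```

```text
[ 0.5724 -0.0134  0.2607] [-4.41  2.36  1.72] [ 0.387  1.031 -0.002]
[ 0.5724 -0.0134  0.2606] [-4.86  1.36  1.58] [0.381 1.033 0.011]
[ 0.5724 -0.0134  0.2606] [-4.82  1.81  2.04] [ 0.422  1.027 -0.021]
```

View pics/w3.png

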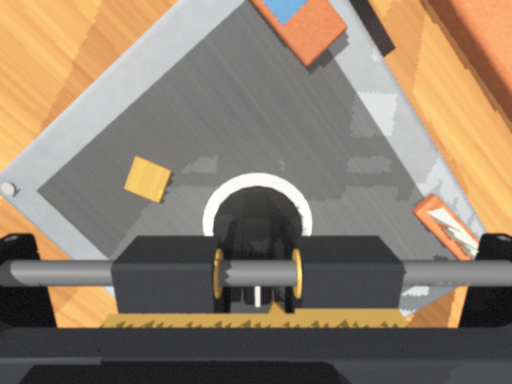

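The wrist view shows the bar held at (258,270) and the stripe end toward the triangle. With only about 2 N vertical and no z-torque, the knob is really sliding in and hasn't slipped in the grip. Pushing home.

play_rows:
  plan:
    - [0, 0, -0.001, 0, 0, 0, -1]
    - [0, 0, -0.001, 0, 0, 0, -1]
    - [0, 0, -0.0005, 0, 0, 0, -1]
    - [0, 0, 0, 0, 0, 0, -1]
    - [0, 0, 0, 0, 0, 0, -1]

```text
t: 11.2
position: [0.5725, -0.0134, 0.2588]
tcp_rot: [-3.141, 0.0, 0.803]
force: [-6.3, 0.6, 6.5]
opening: 0.0161
finger_force: 25.0
```

play_rows:
  plan:
    - [0, 0, -0.0005, 0, 0, 0, -1]
    - [0, 0, 0, 0, 0, 0, -1]
    - [0, 0, 0, 0, 0, 0, -1]

```text
t: 11.5
position: [0.5725, -0.0133, 0.2587]
tcp_rot: [3.142, 0.0, 0.803]
force: [-6.8, 0.5, 8.3]
opening: 0.0162
finger_force: 25.0
```

The knob is bottomed at z = 0.2587, matching the initial home height of 0.2589. One more small press, then release and lift straight up.

play_rows:
  plan:
    - [0, 0, -0.0005, 0, 0, 0, -1]
    - [0, 0, 0, 0, 0, 0, -1]
    - [0, 0, 0, 0, 0, 0, 0.1]
    - [0, 0, 0, 0, 0, 0, 0.1]
    - [0, 0, 0, 0, 0, 0, 0.1]
    - [0, 0, 0, 0, 0, 0, 0.1]
    - [0, 0, 0, 0, 0, 0, 0.1]
    - [0, 0, 0, 0, 0, 0, 0.1]

```text
t: 12.3
position: [0.5727, -0.0137, 0.2572]
tcp_rot: [3.141, -0.0, 0.803]
force: [-0.3, 0.1, 0.0]
opening: 0.0468
finger_force: 0.0
```

play_rows:
  plan:
    - [0, 0, 0.01, 0, 0, 0, 0.1]
    - [0, 0, 0.015, 0, 0, 0, 0.1]
    - [0, 0, 0.02, 0, 0, 0, 0.1]
    - [0, 0, 0.02, 0, 0, 0, 0.1]
    - [0, 0, 0.02, 0, 0, 0, 0.1]
    - [0, 0, 0.02, 0, 0, 0, 0.1]
    - [0, 0, 0.02, 0, 0, 0, 0.1]
    - [0, 0, 0.02, 0, 0, 0, 0.1]
    - [0, 0, 0, 0, 0, 0, 0.1]
    - [0, 0, 0, 0, 0, 0, 0.1]

```text
t: 13.3
position: [0.5724, -0.0136, 0.4033]
tcp_rot: [3.14, -0.001, 0.803]
force: [-0.7, -0.6, -0.1]
opening: 0.0478
finger_force: 0.0
```

```bash
python3 - <<'E'
from h import *
o=manip.get_obs(); print(o['position'].round(4),o['t'],o['force'].round(1),o['opening'])
s,K,R,t=snap('wrist'); im=s['img'][:,:,::-1].copy()
a=np.pi-.103+.905
for p in [(.5722,-.0135,.109),(.5722+.026*np.cos(a),-.0135+.026*np.sin(a),.109),(.5722+.078*np.cos(a),-.0135+.078*np.sin(a),.064),(.5294,-.079,.064)]:
    cv2.drawMarker(im,tuple(int(v) for v in proj(K,R,t,p)),(0,255,0),0,8)
cv2.imwrite('pics/w4.png',im)
E
```

```text
[ 0.5724 -0.0136  0.4033] 13.3 [-0.7 -0.6 -0.1] 0.04775884261905508
```

View pics/w4.png

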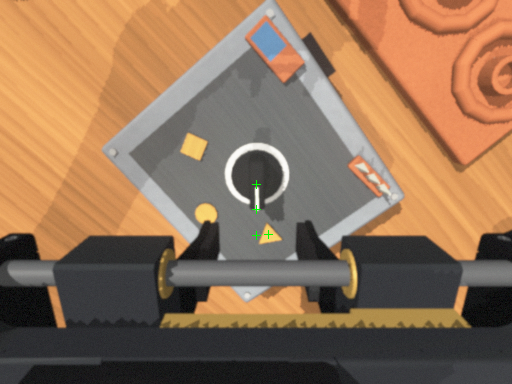

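The stripe ends at (257,208), where the prediction for a home knob at 52° puts it. The pointer point (256,235) is about 15 mm from the triangle (269,235), inside the 29 mm limit. The loose things are undisturbed and the gripper is clear, so I'm handing in.

```bash
python3 -c "
from station import manip
print(manip.finish_job())"
```

```text
the job is handed in; nothing more can be done
None
```

The knob is home in the slot at about 52°, its pointer about 15 mm from the triangle by my measurement (limit 29 mm), and the gripper has let go and is clear; the job is handed in, but no verdict came back.

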